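# Lay out the stirring place beside the flow analyser

## Task

Lay out the stirring place: stand the steel beaker in the middle of the stirrer's round plate and lay its knobbed cover centrally on top of it, knob up. Stand the squat jar in the middle of the white tile that lies between the stirrer and the test-tube rack, and the tall capped bottle in the middle of the tile on the stirrer's other side. Everything ends upright and let go; leave the rack, the tip box and the flask where they are.

Things in the scene. Friction and masses are not known exactly. Their poses are not given: they have to be found in the camera images.
- beaker: Open steel beaker, a plain straight cylinder without handle: outer diameter 58 mm, height 85 mm, wall 3 mm, about 0.16 kg. It stands upright on the bench at the start. Origin at the centre of its underside, z up the axis. Can be taken from above across its outside.
- cover: The beaker's cover: flat steel disc of 68 mm diameter and 4 mm thickness with an upright black knob in the middle, 18 mm diameter, from 4 to 32 mm above the underside. About 80 g. Its underside is flat (no rim or spigot). It lies flat on the bench at the start, knob up. Origin at the centre of its underside, z up the axis. 
- bottle: Tall amber bottle with black cap: body 60 mm diameter up to 72 mm, sloping shoulder from there to 90 mm, cap 34 mm diameter from 96 to 130 mm (the top). About 0.3 kg. It stands upright on the bench at the start. Origin at the centre of its underside, z up the axis. Can be lifted by the cap; the cap is fixed.
- jar: Squat white jar with a white screw lid, 46 mm high: 52 mm diameter up to 32 mm, lid 54 mm diameter from there to the top; about 0.12 kg, the lid is fixed. It stands upright on the bench at the start. Origin at the centre of its underside, z up the axis. 
- stirrer: Magnetic stirrer, fixed to the bench: white box 130 x 130 mm with a round metal plate of 120 mm diameter in the middle of its top; the plate's upper face is 60 mm above the bench. Its knob and black panel are on its front, towards the robot. Origin on the bench under its centre; x away from the robot, y to the left, along the row of tiles. Its place and yaw (within about 0.15 rad) vary.
- tile_a: One of two identical fixed white square tiles, 80 x 80 mm, 6 mm thick, one on each side of the stirrer, about 155 mm from its centre; which of the two names is on the left varies. Origin at the centre of its underside, on the bench.
- tile_b: The other white tile, identical to tile_a. Origin at the centre of its underside, on the bench.
- rack: Steel wire rack with test tubes, 100 mm (x) by 70 mm (y), 77 mm high, tubes up to 113 mm. It stands loose at one end of the row, about 300 mm from the stirrer's centre, beyond the left or the right tile: the side varies. Not to be moved. Origin at the centre of its underside.
- tipbox: Closed grey plastic tip box with blue lid, 112 x 77 mm, 51 mm high, loose, at the other end of the row. Not to be moved. Origin at the centre of its underside.
- flask: Conical glass flask, 72 mm diameter at the foot, 108 mm high, loose, standing beyond the stirrer. Not to be moved. Origin at the centre of its underside.
Things that resemble listed ones, but are neither listed nor needed, are in the scene too. What is shaped like the beaker but purple is not meant. What is shaped like the tile_a but green or turquoise is not meant.

How it is judged:
At the end, for the whole second after the job is handed in: Beaker within 15 mm of the plate's centre; cover flat on its rim, within 10 mm of its axis; jar on the tile next to the rack, bottle on the other tile, each within 15 mm of the centre; all upright within 0.1 rad, released, at rest; rack, tip box, flask within 30 mm of their places (horizontal distance between beaker and stirrer below 0.015 m and z of beaker in the frame of stirrer between 0.056 and 0.064 m and horizontal distance between cover and beaker below 0.01 m and z of cover in the frame of beaker between 0.081 and 0.089 m and ((horizontal distance between jar and tile_a below 0.015 m and z of jar in the frame of tile_a between 0.002 and 0.01 m and horizontal distance between bottle and tile_b below 0.015 m and z of bottle in the frame of tile_b between 0.002 and 0.01 m and horizontal distance between rack and tile_a below 0.22 m) or (horizontal distance between jar and tile_b below 0.015 m and z of jar in the frame of tile_b between 0.002 and 0.01 m and horizontal distance between bottle and tile_a below 0.015 m and z of bottle in the frame of tile_a between 0.002 and 0.01 m and horizontal distance between rack and tile_b below 0.22 m)) and angle between each of beaker, cover, bottle, jar's own z axis and vertical below 0.1 rad and linear speed of each of beaker, cover, bottle, jar below 0.02 m/s and angular speed of each of beaker, cover, bottle, jar below 0.2 rad/s and distance of each of rack, tipbox, flask from where it was at the start of the episode below 0.03 m); the robot touches nothing.
It fails at once if the tube rack is pushed more than 30 mm from its place (distance of rack from where it was at the start of the episode above 0.03 m).
It fails at once if the tip box is pushed more than 30 mm from its place (distance of tipbox from where it was at the start of the episode above 0.03 m).
It fails at once if the flask is pushed more than 30 mm from its place (distance of flask from where it was at the start of the episode above 0.03 m).
It also fails if it takes over 115 s, if anything falls off the work surface, if the arm or the gripper's body presses on something with over 40 N, if the wrist force passes 120 N, or if a joint passes its speed limit or range.

## Robot

A 6-joint arm with a two-finger parallel gripper is mounted at the origin on the work surface. World frame = base frame: x ahead of the robot, y to its left, z up, the work surface at z = 0. Lengths are in m, angles in rad, forces in N, time in s.
With the tool pointing down it reaches from about 0.325 to 0.775 m from the base axis. Payload 9.3 kg.
Tool frame: the origin (TCP) lies midway between the tips of the shut fingers; the grasp point (between the pads) lies 19 mm behind it; z points along the fingers, y is the line along which they close (so a half turn about z gives the same grasp; the last joint's range is limited). The gripper opens to 85 mm and grips with 20 to 120 N. Pads are 22 mm wide; open, the fingers measure 114 mm over their backs; the gripper's body (76 mm by 85 mm) begins 54 mm behind the grasp point. The pads swing forward as they close: fully open they stand 13 mm farther back than shut.
Start: joints at [1.144, 0.259, 0.021, 1.334, 0, 1.418], TCP at [0.149, 0.53, 0.231] pointing down, gripper open.
Joint ranges: [-3.04, 3.04], [-0.91, 1.82], [-1.04, 1.36], [-1.92, 1.95], [-1.52, 1.45], [-3.14, 3.14]. Speed limits (rad/s): [2.22, 2.22, 2.79, 3.14, 3.14, 3.14].

## Interface

Orientations are given as a rotation vector (axis times angle).
In Python, from cell import robot, viewer gives the robot as it stands. The module is installed in compiled form; this text tells all that it offers.
- The arm moves only by the tool carry_out, never from a script. Its argument "targets" is one flat list of numbers, 6 for each row, row after row: the shift along the tool's x, y, z in m, then the turn, a rotation vector about the tool's x, y, z in degrees. A call has 1 to 12 rows; each row is the pose to reach, as a shift and turn from the pose commanded when the call began, along the tool's axes at that moment; what a row does not reach only later rows make up. A row lasts 1/8 s, in which the tool goes at most 62.5 mm and 10.7 degrees, less where a joint would pass 70% of its speed; a pose out of reach is approached as far as the arm can. A call with a gripper value outside its range is refused whole. "fingers" is the opening in per cent of the stroke, from 0 (shut) to 100 (fully open), set as the call begins (left out, the last holds). The fingers move at their own pace and stop on an object; the grip force is fixed at half the most. Time passes only in rows, so rows that repeat a pose let the fingers close. It gives the time, the measured TCP pose, the force, the opening and the grip force at its end, in the units of the state.
- robot.get_obs(): the state, without advancing time (a new reading comes with each control period).
- viewer.capture(name): name is "scene" or "top" or "wrist"; returns the picture (420x560x3 uint8, red, green, blue); there is no depth.
- viewer.calibration(name): a dict with "fov_y" (degrees; the focal length in pixels is half the picture's height over the tangent of half this angle, whatever the lens; pixels are square), "cx", "cy" (the principal point, pixels), "distortion" ([k1, k2, p1, p2, k3] as OpenCV has them; the pictures are not rectified), "origin" and "orientation" of the camera in the world; the wrist camera has in their place "tool_from_camera" (4x4, takes a point from camera to tool coordinates, whose origin is the TCP and whose axes are the flange's). Camera axes: x right, y up, looking along -z (the intrinsics and any distortion apply to the point x, -y, -z); pixel columns grow to the right and rows downward; lengths in m; the calibration is good to about 2 mm. A picture is of the moment at which its call begins: read the wrist's pose just before it. calibration takes no time and is no camera call.
- robot.sign_off(): hands the job in; it is judged then, once.
The state is a dict: "time": time; "qpos": joint angles; "joint_velocities": joint speeds; "joint_efforts": joint torques, N m; "tool_pos": TCP position; "eef_rot": TCP orientation; "wrist_force": force on the tool from outside, world axes, zero at the start; "wrist_torque": the same for the moment, N m; "finger_gap": finger opening in m; "grip_force": force on a finger pad.
Only numpy, scipy, OpenCV 4.12 (cv2) and the standard library are available. Lean on these libraries where they do the work, as an engineer would, in place of code of your own. Each camera call takes 0.05 s, during which the arm holds its last target. There are 200 camera calls.

## Working session

There is one attempt and no reset: what is moved stays moved. The work goes in short steps, Python scripts to look and compute and a tool call to move; the robot and the scene stay as the last step left them, time stands still between calls to the robot, and variables do not carry over. Pictures are saved under pics/ and viewed, at most 14 in all, crops included, and the job is handed in when it is done.

Besides the shell and the picture viewer there is one more tool, called after ">>>" as name(argument=value, ...) on one line, values as JSON. carry_out: Moves the arm, as the interface text tells. Its arguments: {"type":"object","properties":{"targets":{"type":"array","items":{"type":"number"}},"fingers":{"type":"number"}},"required":["targets"]}

```bash
mkdir -p pics
cat > h.py <<'E'
import numpy as np, cv2
from scipy.spatial.transform import Rotation as R
from cell import robot, viewer
def cam(name):
    c=viewer.calibration(name); f=210/np.tan(np.radians(c['fov_y'])/2)
    K=np.array([[f,0,c['cx']],[0,f,c['cy']],[0,0,1.]]); return c,K,np.array(c['distortion'],float)
def tool():
    o=robot.get_obs(); T=np.eye(4); r=np.array(o['eef_rot'])
    T[:3,:3]=R.from_rotvec(r).as_matrix() if r.size==3 else r.reshape(3,3)
    T[:3,3]=o['tool_pos']; return T
def pose(name,T=None):
    c=viewer.calibration(name)
    if name=='wrist': return (tool() if T is None else T)@np.array(c['tool_from_camera'])
    M=np.eye(4); q=np.array(c['orientation'])
    M[:3,:3]=R.from_rotvec(q).as_matrix() if q.size==3 else q.reshape(3,3)
    M[:3,3]=c['origin']; return M
def cast(name,uv,z,M=None):
    c,K,D=cam(name); M=pose(name) if M is None else M
    n=cv2.undistortPoints(np.array(uv,float).reshape(-1,1,2),K,D).reshape(-1,2)
    d=np.c_[n[:,0],-n[:,1],-np.ones(len(n))]@M[:3,:3].T
    return M[:3,3]+d*((z-M[2,3])/d[:,2])[:,None]
def proj(name,P,M=None):
    c,K,D=cam(name); M=pose(name) if M is None else M
    p=(np.array(P,float).reshape(-1,3)-M[:3,3])@M[:3,:3]
    return cv2.projectPoints(p*[1,-1,-1],np.zeros(3),np.zeros(3),K,D)[0].reshape(-1,2)
def shot(name,fn):
    M=pose(name); im=viewer.capture(name); cv2.imwrite('pics/'+fn+'.png',im[:,:,::-1]); return im,M
E
python3 - <<'E'
from h import *
for n in('scene','top','wrist'):
    im,M=shot(n,n+'0'); print(n,viewer.calibration(n)); print(M.round(3))
print(robot.get_obs())
E
cd pics; python3 -c "
import cv2
for n in('scene','top'): cv2.imwrite(n+'0b.png',cv2.resize(cv2.imread(n+'0.png'),(800,600),interpolation=cv2.INTER_CUBIC))"
```

```text
scene {'fov_y': 49.645713536971584, 'cx': 285.20471903667146, 'cy': 211.73556145120358, 'distortion': array([-0.09966657,  0.        ,  0.        ,  0.        ,  0.        ]), 'origin': array([ 1.30870186, -0.31722986,  0.93076152]), 'orientation': array([0.67476626, 0.40929922, 1.0111178 ])}
[[ 0.482 -0.636  0.603  1.309]
 [ 0.876  0.357 -0.324 -0.317]
 [-0.009  0.684  0.729  0.931]
 [ 0.     0.     0.     1.   ]]
top {'fov_y': 53.7587210956943, 'cx': 277.28025250570795, 'cy': 208.7917813570474, 'distortion': array([-0.05064308,  0.        ,  0.        ,  0.        ,  0.        ]), 'origin': array([0.48187108, 0.07816807, 1.21737077]), 'orientation': array([ 0.08307204, -0.04419262, -1.57604506])}
[[-0.005  0.997 -0.081  0.482]
 [-1.    -0.007 -0.024  0.078]
 [-0.025  0.081  0.996  1.217]
 [ 0.     0.     0.     1.   ]]
wrist {'fov_y': 59.617594868421875, 'cx': 276.1726614703113, 'cy': 212.96835951192546, 'distortion': array([0.0304797, 0.       , 0.       , 0.       , 0.       ]), 'tool_from_camera': array([[ 1.51906209e-04,  9.53802357e-01,  3.00434754e-01,
         7.68307904e-02
[... 403 characters left out ...]
os': array([ 1.14443283e+00,  2.59060501e-01,  2.09512443e-02,  1.33368203e+00,
       -1.58381240e-05,  1.41819797e+00]), 'joint_velocities': array([-8.18512126e-05, -2.19976346e-03,  3.32785401e-03,  1.26414008e-03,
       -1.02872566e-04,  1.28456725e-03]), 'joint_efforts': array([ 2.45836680e-03, -5.55972254e+01,  3.44661570e+01,  1.13552733e-02,
       -2.42530423e-04,  8.13159545e-06]), 'tool_pos': array([0.14862125, 0.52933069, 0.23081229]), 'eef_rot': array([-4.28650885e-01, -3.11194015e+00,  1.50482502e-03]), 'wrist_force': array([ 0.14328602, -0.54568715,  0.8428992 ]), 'wrist_torque': array([0.01362505, 0.0287169 , 0.01765193]), 'grip_force': 0.0, 'finger_gap': 0.0855190913579875}
```

View pics/top0b.png

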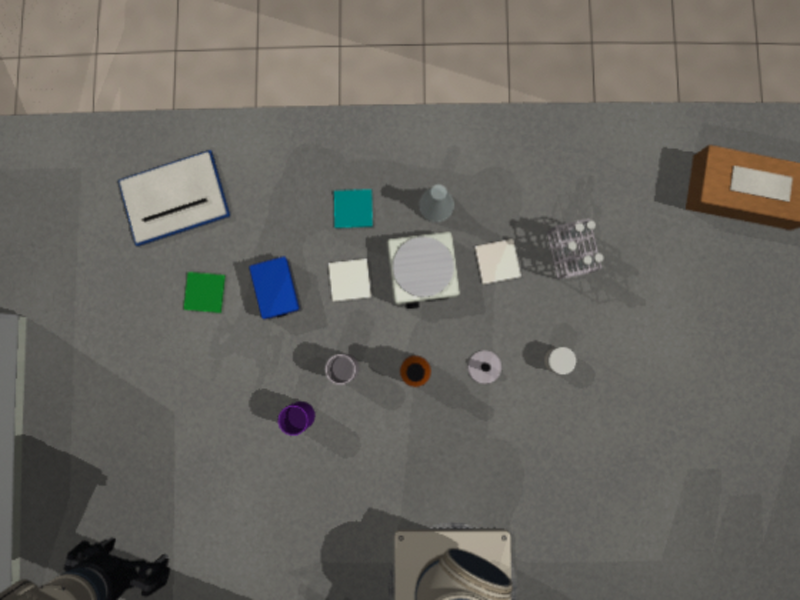

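View pics/scene0b.png

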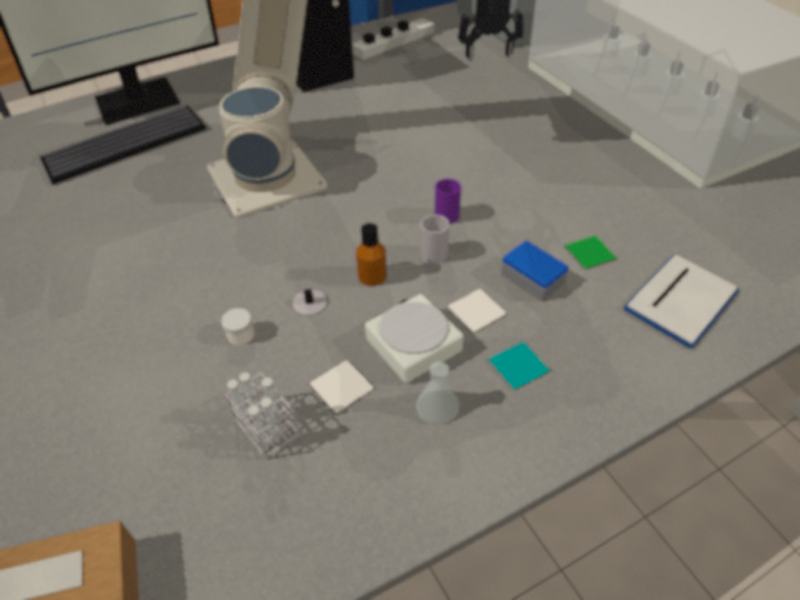

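The top view (800x600 copy) shows the beaker rim at (340,369), bottle cap (416,372), cover (485,367), jar (563,361), plate (423,266), left tile (350,280), right tile (497,261) and rack (577,250) on the right. So the jar goes right and the bottle goes left. Next I refine with masks.

```bash
cat > m.py <<'E'
from h import *
im=cv2.imread('pics/top0.png'); hsv=cv2.cvtColor(im,cv2.COLOR_BGR2HSV).astype(int)
S,V=hsv[...,1],hsv[...,2]
def blob(seed,mask,r=45):
    w=np.zeros(mask.shape,bool); u,v=seed; w[max(v-r,0):v+r,max(u-r,0):u+r]=1
    n,l,st,ce=cv2.connectedComponentsWithStats((mask&w).astype(np.uint8))
    i=min(range(1,n),key=lambda k:np.hypot(*(ce[k]-seed))-0.1*min(st[k,4],300))
    c=cv2.findContours((l==i).astype(np.uint8),0,2)[0]; return max(c,key=cv2.contourArea)
s=lambda u,v:np.array([round(u*.7),round(v*.7)])
for n,seed,mask,z,r in [('tileL',s(350,280),(V>170)&(S<70),.006,20),('tileR',s(497,261),(V>150)&(S<70),.006,22),
  ('stir',s(423,266),V>140,.06,32),('jar',s(563,361),(V>140),.046,20),('cover',s(485,367),V>125,.004,20),
  ('beaker',s(340,369),V>125,.085,20),('cap',s(416,372),(V<60),.13,10),('tip',s(274,288),(S>180)&(hsv[...,0]>105)&(hsv[...,0]<125),.051,30)]:
    c=blob(seed,mask,r); q=cv2.minAreaRect(c); ci=cv2.minEnclosingCircle(c)
    P=cast('top',np.vstack([q[0],ci[0],cv2.boxPoints(q)]),z)
    e=np.diff(P[2:],axis=0); print(n,np.round(q[0],1),'rect',P[0].round(4),'circ',P[1].round(4),'sides',np.linalg.norm(e[:2],axis=1).round(3),'yaw',np.degrees(np.arctan2(e[0,1],e[0,0])).round(1)%90)
E
python3 m.py
```

```text
tileL [244.3 195.5] rect [0.6204 0.2049 0.006 ] circ [0.6205 0.2057 0.006 ] sides [0.079 0.078] yaw 5.799999999999997
tileR [348.4 182.4] rect [ 0.6566 -0.1018  0.006 ] circ [ 0.6578 -0.1021  0.006 ] sides [0.079 0.08 ] yaw 11.0
stir [296.  186.7] rect [0.6377 0.0535 0.06  ] circ [0.637  0.0532 0.06  ] sides [0.128 0.127] yaw 6.900000000000006
jar [393. 252.] rect [ 0.453  -0.2174  0.046 ] circ [ 0.4526 -0.2184  0.046 ] sides [0.051 0.05 ] yaw 89.6
cover [339.  256.5] rect [ 0.44   -0.0708  0.004 ] circ [ 0.4401 -0.0715  0.004 ] sides [0.064 0.063] yaw 44.3
beaker [244.8 251.2] rect [0.4583 0.1953 0.085 ] circ [0.459  0.1946 0.085 ] sides [0.002 0.008] yaw 44.7
cap [290. 260.] rect [0.436  0.0724 0.13  ] circ [0.4357 0.0721 0.13  ] sides [0.031 0.031] yaw 89.7
tip [191.6 201.2] rect [0.6    0.3511 0.051 ] circ [0.6007 0.3513 0.051 ] sides [0.077 0.112] yaw 13.5
```

Sizes and spacings agree with those given (tiles 0.152 and 0.156 m from the stirrer). I'm moving above the beaker with the tool aligned to the world axes.

>>> carry_out(targets=[-0.37, -0.243, -0.07, 0, 0, -15.7, -0.37, -0.243, -0.07, 0, 0, -15.7, -0.37, -0.243, -0.07, 0, 0, -15.7, -0.37, -0.243, -0.07, 0, 0, -15.7, -0.37, -0.243, -0.07, 0, 0, -15.7, -0.37, -0.243, -0.07, 0, 0, -15.7, -0.37, -0.243, -0.07, 0, 0, -15.7, -0.37, -0.243, -0.07, 0, 0, -15.7, -0.37, -0.243, -0.07, 0, 0, -15.7, -0.37, -0.243, -0.07, 0, 0, -15.7, -0.37, -0.243, -0.07, 0, 0, -15.7], fingers=100)

```text
time: 1.52
tool_pos: [0.4383, 0.1966, 0.3013]
eef_rot: [0.004, -3.141, -0.0]
wrist_force: [-0.3, -0.9, -0.3]
finger_gap: 0.0852
grip_force: 0.0
```

Run:
```python
from h import *
T=tool(); print(T.round(4)); im,M=shot('wrist','w1')
print(cast('top',[[238,258.3]],.085), proj('wrist',[[.445,.205,.085],[.436,.072,.13]],M))
```

```text
[[-1.000e+00 -2.300e-03 -2.000e-04  4.383e-01]
 [-2.300e-03  1.000e+00  1.000e-04  1.966e-01]
 [ 2.000e-04  1.000e-04 -1.000e+00  3.013e-01]
 [ 0.000e+00  0.000e+00  0.000e+00  1.000e+00]]
[[0.43921376 0.21378556 0.085     ]] [[284.65536435 185.32011485]
 [132.99948616 186.53315072]]
```

View pics/w1.png

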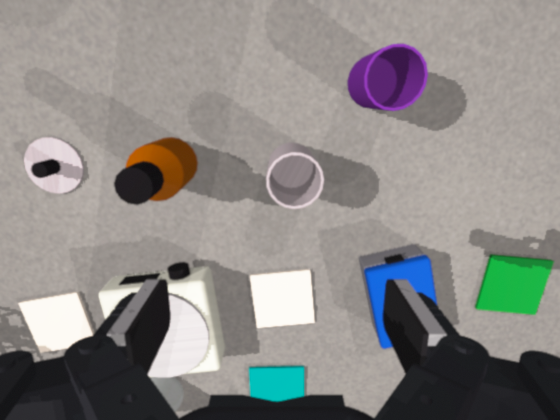

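The wrist view shows the beaker rim centred at (295,180), the cap top at (139,183), the cover disc at (53,166) and the left tile at (282,298). All agree with the top view layout.

Run:
```python
from h import *
for n,uv,z in [('beaker',(295,180.5),.085),('cap',(139,182.5),.13),('cover',(53.5,165.5),.004),('tileL',(282,298.5),.006)]:
    print(n,cast('wrist',[uv],z).round(4))
e=cast('wrist',[(267,181),(323,181)],.085);print(e[1]-e[0])
im=cv2.imread('pics/top0.png');c=im[235:285,215:265];cv2.imwrite('pics/c1.png',cv2.resize(c,None,fx=8,fy=8,interpolation=2))
```

```text
beaker [[0.4402 0.2152 0.085 ]]
cap [[0.4325 0.0775 0.13  ]]
cover [[ 0.441  -0.0689  0.004 ]]
tileL [[0.6196 0.2047 0.006 ]]
[-0.00012007  0.05568832  0.        ]
```

View pics/c1.png

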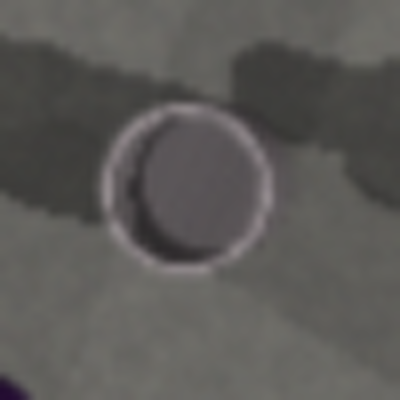

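The crop puts the rim centre at top-view pixel (238.4,258.3), so both views agree on the beaker at (0.440,0.2145). Grasping.

>>> carry_out(targets=[-0.002, 0.018, 0.05, 0, 0, 0, -0.002, 0.018, 0.1, 0, 0, 0, -0.002, 0.018, 0.15, 0, 0, 0, -0.002, 0.018, 0.19, 0, 0, 0, -0.002, 0.018, 0.23, 0, 0, 0, -0.002, 0.018, 0.258, 0, 0, 0, -0.002, 0.018, 0.258, 0, 0, 0, -0.002, 0.018, 0.258, 0, 0, 0])

```text
time: 2.58
tool_pos: [0.4416, 0.2141, 0.0443]
eef_rot: [-0.002, 3.14, 0.001]
wrist_force: [-0.1, 0.2, 0.1]
finger_gap: 0.0856
grip_force: 0.0
```

>>> carry_out(targets=[0, 0, 0, 0, 0, 0, 0, 0, 0, 0, 0, 0, 0, 0, 0, 0, 0, 0, 0, 0, 0, 0, 0, 0, 0, 0, 0, 0, 0, 0, 0, 0, 0, 0, 0, 0], fingers=0)

```text
time: 3.32
tool_pos: [0.442, 0.2138, 0.0448]
eef_rot: [-0.0, 3.139, 0.001]
wrist_force: [-1.7, 1.1, 8.3]
finger_gap: 0.0572
grip_force: 62.2
```

>>> carry_out(targets=[0, 0, -0.05, 0, 0, 0, 0, 0, -0.1, 0, 0, 0, 0, 0, -0.15, 0, 0, 0, -0.03, -0.025, -0.15, 0, 0, 0, -0.06, -0.05, -0.15, 0, 0, 0, -0.09, -0.075, -0.15, 0, 0, 0, -0.12, -0.1, -0.15, 0, 0, 0, -0.15, -0.125, -0.15, 0, 0, 0, -0.18, -0.15, -0.15, 0, 0, 0, -0.197, -0.16, -0.15, 0, 0, 0, -0.197, -0.16, -0.15, 0, 0, 0, -0.197, -0.16, -0.15, 0, 0, 0])

```text
time: 4.82
tool_pos: [0.6376, 0.0539, 0.1934]
eef_rot: [0.0, -3.141, -0.0]
wrist_force: [0.3, -0.0, -1.1]
finger_gap: 0.0572
grip_force: 65.1
```

Run:
```python
from h import *
o=robot.get_obs();print(o['tool_pos'],o['finger_gap']);im,M=shot('wrist','w2');shot('top','t2')
print(proj('wrist',[[.637,.0533,.06]],M))
```

```text
[0.63762004 0.05389377 0.19341032] 0.057223708232412775
[[275.54581742 200.48246327]]
```

View pics/w2.png

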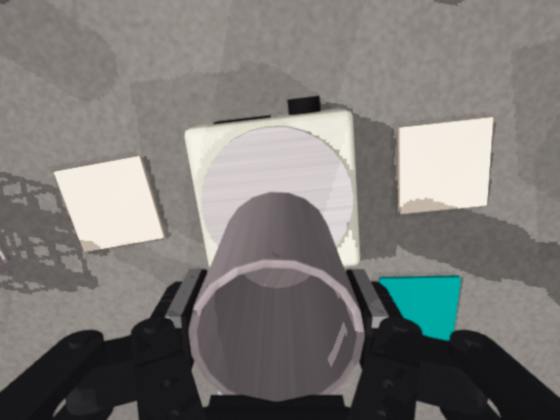

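The beaker is held upright. The plate shows columns 202–353 with its top at row 126, so its centre is about (277,200), as predicted. The tiles are at (109,204) and (445,165). Lowering.

>>> carry_out(targets=[0, 0, 0.04, 0, 0, 0, 0, 0, 0.07, 0, 0, 0, 0, 0, 0.08, 0, 0, 0, 0, 0, 0.085, 0, 0, 0, 0, 0, 0.088, 0, 0, 0, 0, 0, 0.089, 0, 0, 0, 0, 0, 0.089, 0, 0, 0])

```text
time: 5.8
tool_pos: [0.6386, 0.0536, 0.1049]
eef_rot: [-0.0, 3.141, 0.0]
wrist_force: [-0.0, 0.5, 0.3]
finger_gap: 0.0568
grip_force: 65.2
```

Run:
```python
from h import *
T=tool();T[:3,3]=[.6376,.0539,.1934];M=T@np.array(viewer.calibration('wrist')['tool_from_camera'])
print(cast('wrist',[(109,204),(445,165)],.006,M),cast('wrist',[(277.5,200.5)],.06,M),cast('wrist',[(277,331)],.234,M))
print(robot.get_obs()['wrist_force'])
```

```text
[[ 0.65575592 -0.10115897  0.006     ]
 [ 0.61926453  0.20510762  0.006     ]] [[0.63718583 0.05480755 0.06      ]] [[0.63180252 0.05405607 0.234     ]]
[-0.0479246   0.5205827   0.34196967]
```

>>> carry_out(targets=[0, 0, 0.001, 0, 0, 0, 0, 0, 0.001, 0, 0, 0, 0, 0, 0.001, 0, 0, 0])

```text
time: 6.18
tool_pos: [0.6387, 0.0536, 0.1048]
eef_rot: [-0.0, 3.139, -0.0]
wrist_force: [-2.0, 0.8, 6.9]
finger_gap: 0.0571
grip_force: 65.9
```

>>> carry_out(targets=[0, 0, 0, 0, 0, 0, 0, 0, 0, 0, 0, 0, 0, 0, 0, 0, 0, 0, 0, 0, 0, 0, 0, 0], fingers=100)

```text
time: 6.68
tool_pos: [0.6382, 0.0536, 0.1031]
eef_rot: [0.0, -3.141, -0.0]
wrist_force: [0.7, -0.4, -0.4]
finger_gap: 0.0852
grip_force: 0.0
```

>>> carry_out(targets=[0, 0, -0.04, 0, 0, 0, 0, 0, -0.09, 0, 0, 0, 0, 0, -0.14, 0, 0, 0, 0, 0, -0.19, 0, 0, 0, 0.05, -0.02, -0.19, 0, 0, 0, 0.1, -0.05, -0.19, 0, 0, 0, 0.15, -0.09, -0.19, 0, 0, 0, 0.19, -0.124, -0.19, 0, 0, 0, 0.197, -0.124, -0.19, 0, 0, 0, 0.197, -0.124, -0.19, 0, 0, 0])

```text
time: 7.92
tool_pos: [0.4413, -0.0705, 0.2937]
eef_rot: [0.001, 3.14, -0.0]
wrist_force: [0.7, 0.5, 0.2]
finger_gap: 0.0852
grip_force: 0.0
```

Run:
```python
from h import *
T=tool();print(T[:3,3]);im,M=shot('wrist','w3');shot('top','t3')
print(proj('wrist',[[.6385,.0535,.145],[.44,-.07,.004]],M),proj('top',[[.6385,.0535,.145]]))
t=cv2.imread('pics/t3.png')[140:220,250:350];w=cv2.imread('pics/w3.png')
cv2.imwrite('pics/v3.png',np.vstack([w,])) ;cv2.imwrite('pics/v3t.png',cv2.resize(t,None,fx=5,fy=5,interpolation=2))
```

```text
[ 0.44131176 -0.0705014   0.29370178]
[[404.47144937 392.65798176]
 [276.75640813 164.18028394]] [[296.67288693 182.09028268]]
```

View pics/w3.png

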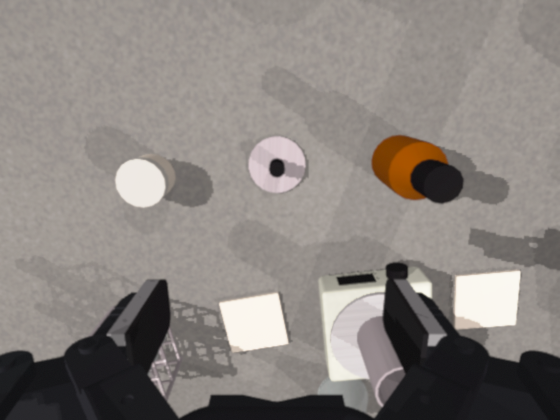

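View pics/v3t.png

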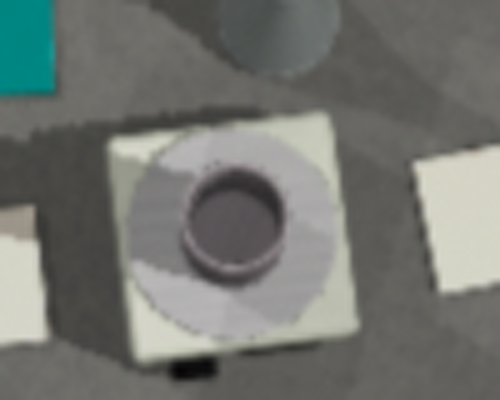

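The beaker is on the plate with its rim centre at top pixel (297.2,183.6), which is about (0.635,0.053) and 2 mm off centre. The cover is at wrist pixel (277.5,164.5), matching (0.440,-0.07). Grasping its knob next.

>>> carry_out(targets=[0.001, 0.001, 0.05, 0, 0, 0, 0.001, 0.001, 0.1, 0, 0, 0, 0.001, 0.001, 0.15, 0, 0, 0, 0.001, 0.001, 0.2, 0, 0, 0, 0.001, 0.001, 0.24, 0, 0, 0, 0.001, 0.001, 0.265, 0, 0, 0, 0.001, 0.001, 0.283, 0, 0, 0, 0.001, 0.001, 0.283, 0, 0, 0, 0.001, 0.001, 0.283, 0, 0, 0])

```text
time: 9.15
tool_pos: [0.4411, -0.0692, 0.0106]
eef_rot: [-0.002, 3.141, -0.0]
wrist_force: [-0.5, 0.7, -0.0]
finger_gap: 0.0855
grip_force: 0.0
```

>>> carry_out(targets=[0, 0, 0, 0, 0, 0, 0, 0, 0, 0, 0, 0, 0, 0, 0, 0, 0, 0, 0, 0, 0, 0, 0, 0, 0, 0, 0, 0, 0, 0, 0, 0, 0, 0, 0, 0, 0, 0, 0, 0, 0, 0], fingers=0)

```text
time: 10.02
tool_pos: [0.4404, -0.0696, 0.0107]
eef_rot: [-0.0, 3.141, -0.0]
wrist_force: [-1.4, 0.9, 6.2]
finger_gap: 0.0163
grip_force: 58.4
```

>>> carry_out(targets=[0, 0, -0.05, 0, 0, 0, 0, 0, -0.1, 0, 0, 0, 0, 0, -0.15, 0, 0, 0, 0, 0, -0.19, 0, 0, 0, -0.04, 0.025, -0.19, 0, 0, 0, -0.08, 0.05, -0.19, 0, 0, 0, -0.12, 0.075, -0.19, 0, 0, 0, -0.16, 0.1, -0.19, 0, 0, 0, -0.195, 0.1225, -0.19, 0, 0, 0, -0.195, 0.1225, -0.19, 0, 0, 0, -0.195, 0.1225, -0.19, 0, 0, 0])

```text
time: 11.4
tool_pos: [0.6347, 0.0529, 0.1998]
eef_rot: [0.001, -3.14, 0.0]
wrist_force: [-0.2, 0.3, -0.9]
finger_gap: 0.0159
grip_force: 58.8
```

Run:
```python
from h import *
o=robot.get_obs();print(o['tool_pos'],o['finger_gap']);im,M=shot('wrist','w4')
t=np.linspace(0,2*np.pi,24);p=tool()[:3,3]
for (x,y,z,r) in[(p[0],p[1],p[2]-.01,.034),(.635,.053,.145,.029)]:
    q=proj('wrist',np.c_[x+r*np.cos(t),y+r*np.sin(t),0*t+z],M);print(q.min(0),q.max(0))
```

```text
[0.63471574 0.05292991 0.19976223] 0.01591214836578507
[200.83473196 203.04519617] [350.85643827 338.41134972]
[225.84238679 190.02344948] [327.18316682 284.24619733]
```

View pics/w4.png

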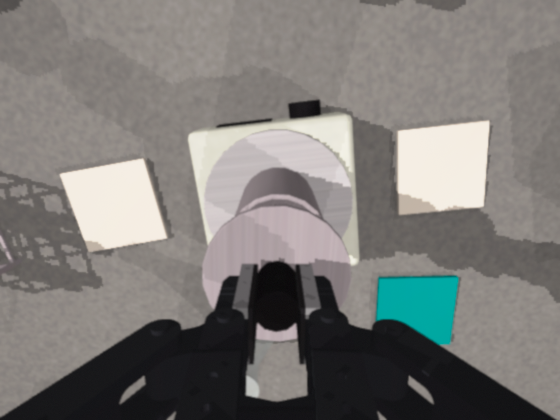

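The cover is held level, with columns 203–351 and rows 206–341 as predicted. The beaker rim's near edge is at row 193. Both are within 2 mm, so I'm lowering it.

>>> carry_out(targets=[0, 0, 0.02, 0, 0, 0, 0, 0, 0.033, 0, 0, 0, 0, 0, 0.039, 0, 0, 0, 0, 0, 0.042, 0, 0, 0, 0, 0, 0.044, 0, 0, 0, 0, 0, 0.044, 0, 0, 0])

```text
time: 12.2
tool_pos: [0.6354, 0.0531, 0.1565]
eef_rot: [-0.0, 3.141, -0.0]
wrist_force: [-0.4, 0.2, -1.1]
finger_gap: 0.0162
grip_force: 58.8
```

>>> carry_out(targets=[0, 0, 0.001, 0, 0, 0, 0, 0, 0.001, 0, 0, 0, 0, 0, 0.001, 0, 0, 0])

```text
time: 12.58
tool_pos: [0.6355, 0.0531, 0.1558]
eef_rot: [-0.0, 3.141, -0.0]
wrist_force: [-1.5, 0.9, 4.3]
finger_gap: 0.0156
grip_force: 59.2
```

>>> carry_out(targets=[0, 0, 0, 0, 0, 0, 0, 0, 0, 0, 0, 0, 0, 0, 0, 0, 0, 0, 0, 0, 0, 0, 0, 0, 0, 0, 0, 0, 0, 0], fingers=100)

```text
time: 13.2
tool_pos: [0.6353, 0.053, 0.1552]
eef_rot: [0.0, -3.142, 0.0]
wrist_force: [0.1, 0.1, 0.9]
finger_gap: 0.0856
grip_force: 0.0
```

>>> carry_out(targets=[0, 0, -0.03, 0, 0, 0, 0, 0, -0.07, 0, 0, 0, 0, 0, -0.12, 0, 0, 0, 0, 0, -0.15, 0, 0, 0, 0.05, 0.005, -0.15, 0, 0, 0, 0.1, 0.01, -0.15, 0, 0, 0, 0.15, 0.015, -0.15, 0, 0, 0, 0.2, 0.021, -0.15, 0, 0, 0, 0.2, 0.021, -0.15, 0, 0, 0, 0.2, 0.021, -0.15, 0, 0, 0])

```text
time: 14.45
tool_pos: [0.4357, 0.074, 0.3057]
eef_rot: [-0.0, 3.14, -0.0]
wrist_force: [-0.1, 0.6, -0.3]
finger_gap: 0.0856
grip_force: 0.0
```

```bash
python3 - <<'E'
from h import *
T=tool();print(T[:3,3]);im,M=shot('wrist','w5');shot('top','t5')
print(proj('wrist',[[.4345,.0745,.13]],M),proj('top',[[.636,.053,.149],[.636,.053,.177]]))
E
python3 - <<'E'
import sys;sys.path.insert(0,'.')
from h import *
a=cv2.imread('pics/w5.png');t=cv2.imread('pics/t5.png')[140:220,250:350]
cv2.imwrite('pics/v5.png',np.hstack([a[80:320,160:400],cv2.resize(t,(300,240),interpolation=2)]))
E
```

```text
[0.43566235 0.07400128 0.30571168]
[[276.89754851 186.76047907]] [[296.90770651 182.81890081]
 [297.15340239 181.23510619]]
```

View pics/v5.png

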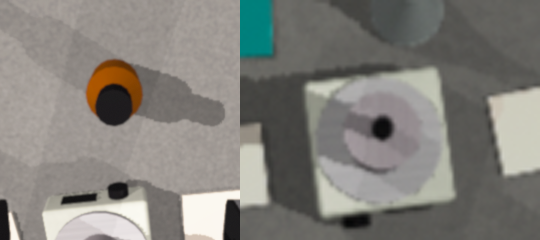

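The cover sits flat and central on the beaker. The cap is at wrist pixel (274,184), which gives the bottle at (0.433,0.072). Grasping the cap.

>>> carry_out(targets=[0.003, -0.002, 0.05, 0, 0, 0, 0.003, -0.002, 0.1, 0, 0, 0, 0.003, -0.002, 0.15, 0, 0, 0, 0.003, -0.002, 0.185, 0, 0, 0, 0.003, -0.002, 0.207, 0, 0, 0, 0.003, -0.002, 0.207, 0, 0, 0, 0.003, -0.002, 0.207, 0, 0, 0])

```text
time: 15.42
tool_pos: [0.4331, 0.0719, 0.0988]
eef_rot: [-0.0, 3.141, -0.0]
wrist_force: [0.7, 0.6, 0.6]
finger_gap: 0.0854
grip_force: 0.0
```

>>> carry_out(targets=[0, 0, 0, 0, 0, 0, 0, 0, 0, 0, 0, 0, 0, 0, 0, 0, 0, 0, 0, 0, 0, 0, 0, 0, 0, 0, 0, 0, 0, 0, 0, 0, 0, 0, 0, 0, 0, 0, 0, 0, 0, 0], fingers=0)

```text
time: 16.3
tool_pos: [0.4326, 0.0719, 0.0989]
eef_rot: [-0.0, 3.14, -0.0]
wrist_force: [-0.7, 0.2, 6.1]
finger_gap: 0.0327
grip_force: 59.2
```

>>> carry_out(targets=[0, 0, -0.03, 0, 0, 0, 0, 0, -0.07, 0, 0, 0, 0, 0, -0.1, 0, 0, 0, -0.03, 0.022, -0.1, 0, 0, 0, -0.06, 0.044, -0.1, 0, 0, 0, -0.09, 0.066, -0.1, 0, 0, 0, -0.12, 0.088, -0.1, 0, 0, 0, -0.15, 0.11, -0.1, 0, 0, 0, -0.175, 0.125, -0.1, 0, 0, 0, -0.187, 0.133, -0.1, 0, 0, 0, -0.187, 0.133, -0.1, 0, 0, 0, -0.187, 0.133, -0.1, 0, 0, 0])

```text
time: 17.8
tool_pos: [0.6186, 0.2048, 0.1979]
eef_rot: [0.0, -3.14, 0.001]
wrist_force: [-0.2, 0.3, -3.5]
finger_gap: 0.0326
grip_force: 60.5
```

Run:
```python
from h import *
T=tool();print(T[:3,3]);im,M=shot('wrist','w6')
print(proj('wrist',[[.62,.205,.006]],M),cast('wrist',[[275,200]],T[2,3]+.034,M))
```

```text
[0.61856802 0.20478018 0.19791523]
[[276.61684677 185.93011168]] [[0.57137495 0.20431078 0.23191523]]
```

View pics/w6.png

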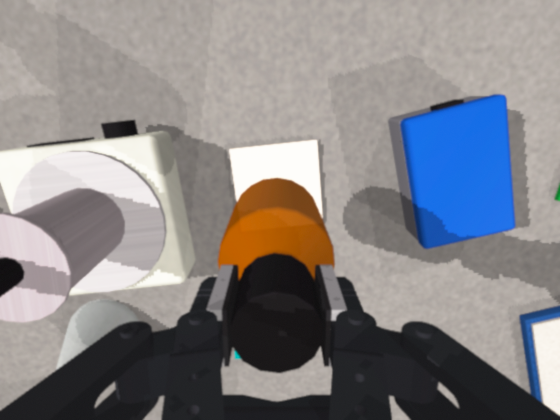

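The bottle is held upright over the left tile (tile edge row 145, cap centre (278,313)). Lowering by 0.093 m.

>>> carry_out(targets=[-0.001, 0, 0.04, 0, 0, 0, -0.001, 0, 0.07, 0, 0, 0, -0.001, 0, 0.084, 0, 0, 0, -0.001, 0, 0.09, 0, 0, 0, -0.001, 0, 0.093, 0, 0, 0, -0.001, 0, 0.093, 0, 0, 0, -0.001, 0, 0.093, 0, 0, 0])

```text
time: 18.73
tool_pos: [0.6206, 0.2051, 0.106]
eef_rot: [-0.0, 3.14, 0.0]
wrist_force: [0.4, 0.0, -4.3]
finger_gap: 0.0328
grip_force: 60.6
```

>>> carry_out(targets=[0, 0, 0.001, 0, 0, 0, 0, 0, 0.001, 0, 0, 0, 0, 0, 0.001, 0, 0, 0])

```text
time: 19.1
tool_pos: [0.6206, 0.2051, 0.105]
eef_rot: [-0.0, 3.14, 0.0]
wrist_force: [-0.9, -0.2, 4.2]
finger_gap: 0.0326
grip_force: 61.3
```

Run:
```python
from h import *
T=tool();print(T[:3,3]);T[:3,3]=[.6186,.2048,.1979]
print(cast('wrist',[[278,313]],.2295,T@np.array(viewer.calibration('wrist')['tool_from_camera'])))
```

```text
[0.62057699 0.20509925 0.10498211]
[[0.61203653 0.20530963 0.2295    ]]
```

>>> carry_out(targets=[0, 0, 0, 0, 0, 0, 0, 0, 0, 0, 0, 0, 0, 0, 0, 0, 0, 0, 0, 0, 0, 0, 0, 0, 0, 0, 0, 0, 0, 0], fingers=100)

```text
time: 19.73
tool_pos: [0.6202, 0.2051, 0.1042]
eef_rot: [0.0, -3.141, -0.0]
wrist_force: [0.3, 0.1, -0.5]
finger_gap: 0.0852
grip_force: 0.0
```

>>> carry_out(targets=[0, 0, -0.05, 0, 0, 0, 0, 0, -0.1, 0, 0, 0, 0, 0, -0.15, 0, 0, 0, 0, 0, -0.2, 0, 0, 0, 0.02, -0.05, -0.2, 0, 0, 0, 0.04, -0.1, -0.2, 0, 0, 0, 0.06, -0.15, -0.2, 0, 0, 0, 0.08, -0.2, -0.2, 0, 0, 0, 0.1, -0.25, -0.2, 0, 0, 0, 0.12, -0.3, -0.2, 0, 0, 0, 0.14, -0.35, -0.2, 0, 0, 0, 0.16, -0.4, -0.2, 0, 0, 0])

```text
time: 21.22
tool_pos: [0.4594, -0.1964, 0.3045]
eef_rot: [-0.001, 3.141, -0.001]
wrist_force: [0.3, -0.9, 0.2]
finger_gap: 0.0855
grip_force: 0.0
```

>>> carry_out(targets=[0.008, -0.023, 0, 0, 0, 0, 0.008, -0.023, 0, 0, 0, 0, 0.008, -0.023, 0, 0, 0, 0])

```text
time: 21.6
tool_pos: [0.4524, -0.2175, 0.3044]
eef_rot: [-0.0, 3.141, 0.0]
wrist_force: [0.1, 0.0, 0.4]
finger_gap: 0.0856
grip_force: 0.0
```

Run:
```python
from h import *
T=tool();print(T[:3,3]);im,M=shot('wrist','w7');shot('top','t7')
print(proj('wrist',[[.4525,-.218,.046]],M),proj('top',[[.62,.205,.136]]))
t=cv2.imread('pics/t7.png')[130:230,210:390]
cv2.imwrite('pics/v7.png',np.hstack([im[60:360,110:460,::-1],cv2.resize(t,(450,250),interpolation=2)[:300] if 0 else cv2.copyMakeBorder(cv2.resize(t,(450,250),interpolation=2),0,50,0,0,0)]))
```

```text
[ 0.45242786 -0.21750539  0.30435828]
[[275.8017958  170.61636836]] [[239.15140347 190.05578577]]
```

View pics/v7.png

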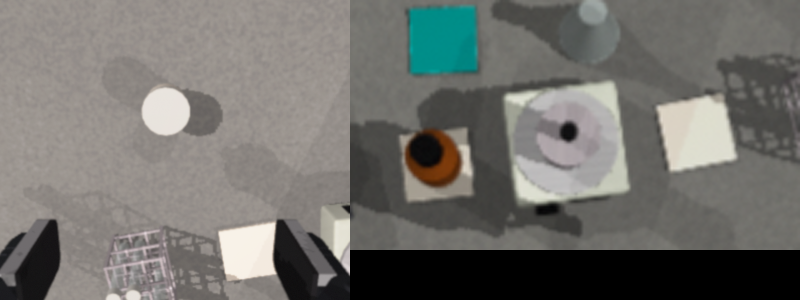

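The bottle stands centrally on the left tile (cap at top pixel (240,189.6), predicted (239,190)). The jar is at wrist pixel (275.5,171), exactly where predicted. Grasping the jar.

>>> carry_out(targets=[0, 0, 0.05, 0, 0, 0, 0, 0, 0.1, 0, 0, 0, 0, 0, 0.15, 0, 0, 0, 0, 0, 0.2, 0, 0, 0, 0, 0, 0.245, 0, 0, 0, 0, 0, 0.275, 0, 0, 0, 0, 0, 0.288, 0, 0, 0, 0, 0, 0.288, 0, 0, 0])

```text
time: 22.7
tool_pos: [0.4525, -0.2175, 0.0162]
eef_rot: [0.002, -3.141, -0.001]
wrist_force: [-0.1, -0.2, 0.1]
finger_gap: 0.0852
grip_force: 0.0
```

>>> carry_out(targets=[0, 0, 0, 0, 0, 0, 0, 0, 0, 0, 0, 0, 0, 0, 0, 0, 0, 0, 0, 0, 0, 0, 0, 0, 0, 0, 0, 0, 0, 0, 0, 0, 0, 0, 0, 0], fingers=0)

```text
time: 23.45
tool_pos: [0.453, -0.2183, 0.0178]
eef_rot: [-0.0, 3.139, -0.002]
wrist_force: [-1.2, 1.9, 8.8]
finger_gap: 0.0523
grip_force: 61.1
```

>>> carry_out(targets=[0, 0, -0.05, 0, 0, 0, 0, 0, -0.1, 0, 0, 0, 0, 0, -0.15, 0, 0, 0, -0.03, 0.017, -0.15, 0, 0, 0, -0.06, 0.034, -0.15, 0, 0, 0, -0.09, 0.051, -0.15, 0, 0, 0, -0.12, 0.068, -0.15, 0, 0, 0, -0.15, 0.085, -0.15, 0, 0, 0, -0.18, 0.102, -0.15, 0, 0, 0, -0.203, 0.116, -0.15, 0, 0, 0, -0.203, 0.116, -0.15, 0, 0, 0, -0.203, 0.116, -0.15, 0, 0, 0])

```text
time: 24.95
tool_pos: [0.6548, -0.1021, 0.1665]
eef_rot: [0.0, -3.141, 0.0]
wrist_force: [-0.2, 0.3, -1.8]
finger_gap: 0.0522
grip_force: 63.3
```

Run:
```python
from h import *
T=tool();print(T[:3,3]);im,M=shot('wrist','w8')
print(proj('wrist',[[.656,-.1015,.006]],M))
t=np.linspace(0,2*np.pi,24);p=T[:3,3]
q=proj('wrist',np.c_[p[0]+.027*np.cos(t),p[1]+.027*np.sin(t),0*t+p[2]+.03],M);print(q.min(0),q.max(0))
```

```text
[ 0.65479352 -0.10209328  0.16649704]
[[277.05488814 193.98550897]]
[199.33574601 256.62445121] [353.5995777  389.69000065]
```

View pics/w8.png

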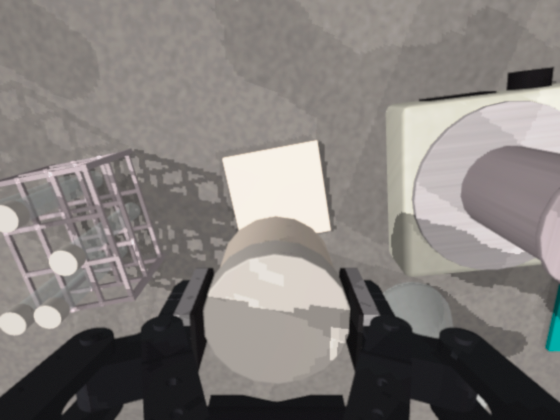

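The jar is held with its lid about 2–3 mm nearer than the TCP. The tile centre is at (277,194), as predicted. I'm nudging 2 mm forward and lowering.

>>> carry_out(targets=[-0.003, 0, 0.05, 0, 0, 0, -0.003, 0, 0.09, 0, 0, 0, -0.003, 0, 0.12, 0, 0, 0, -0.003, 0, 0.135, 0, 0, 0, -0.003, 0, 0.141, 0, 0, 0, -0.003, 0, 0.143, 0, 0, 0, -0.003, 0, 0.143, 0, 0, 0, -0.003, 0, 0.143, 0, 0, 0])

```text
time: 26.0
tool_pos: [0.6587, -0.102, 0.0241]
eef_rot: [-0.0, 3.14, -0.001]
wrist_force: [0.2, 0.5, -0.8]
finger_gap: 0.0524
grip_force: 63.3
```

>>> carry_out(targets=[0, 0, 0.001, 0, 0, 0, 0, 0, 0.001, 0, 0, 0, 0, 0, 0.001, 0, 0, 0])

```text
time: 26.38
tool_pos: [0.6587, -0.102, 0.0239]
eef_rot: [-0.001, 3.14, -0.001]
wrist_force: [-3.3, 0.9, 7.0]
finger_gap: 0.0518
grip_force: 64.5
```

Contact. I'll release, retreat and check from above.

>>> carry_out(targets=[0, 0, 0, 0, 0, 0, 0, 0, 0, 0, 0, 0, 0, 0, 0, 0, 0, 0, 0, 0, 0, 0, 0, 0, 0, 0, 0, 0, 0, 0], fingers=100)

```text
time: 27.0
tool_pos: [0.6583, -0.1019, 0.0222]
eef_rot: [0.0, -3.141, -0.0]
wrist_force: [0.8, 0.5, 0.1]
finger_gap: 0.0858
grip_force: 0.0
```

>>> carry_out(targets=[0, 0, -0.05, 0, 0, 0, 0, 0, -0.1, 0, 0, 0, 0, 0, -0.15, 0, 0, 0, 0, 0, -0.2, 0, 0, 0, 0, 0, -0.25, 0, 0, 0, 0.05, 0, -0.25, 0, 0, 0, 0.1, 0.03, -0.25, 0, 0, 0, 0.15, 0.06, -0.25, 0, 0, 0, 0.2, 0.09, -0.25, 0, 0, 0, 0.22, 0.09, -0.25, 0, 0, 0, 0.22, 0.09, -0.25, 0, 0, 0])

```text
time: 28.38
tool_pos: [0.4374, -0.0116, 0.2731]
eef_rot: [-0.001, 3.14, -0.001]
wrist_force: [0.2, 0.2, 0.2]
finger_gap: 0.0855
grip_force: 0.0
```

Run:
```python
from h import *
im,M=shot('scene','s9');t,_=shot('top','t9')
print(proj('top',[[.656,-.1015,.052],[.636,.053,.177],[.62,.205,.136]]))
a=cv2.resize(im[180:330,140:380,::-1],(480,300),interpolation=2);b=cv2.resize(t[130:230,200:420,::-1],(660,300),interpolation=2)
cv2.imwrite('pics/v9.png',np.vstack([cv2.copyMakeBorder(a,0,0,0,180,0),b]))
```

```text
[[350.66310207 180.28189845]
 [297.15340239 181.23510619]
 [239.15140347 190.05578577]]
```

View pics/v9.png

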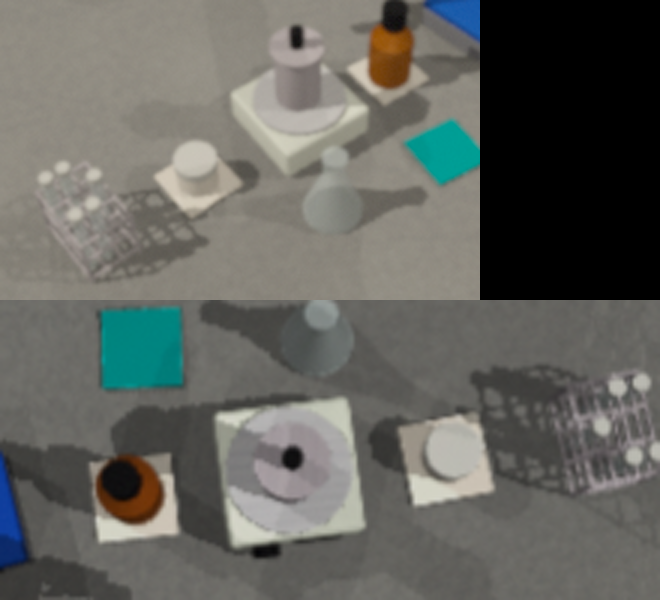

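Jar lid at top pixel (351,180), predicted (350.7,180.3). The bottle, beaker and cover stand upright and central, and the rack, flask and tip box look undisturbed. Handing in.

```bash
python3 -c "
from h import *
print(robot.sign_off())"
```

```text
the job is handed in; nothing more can be done
None
```

The job is handed in: the last pictures show the covered beaker on the stirrer plate, the jar on the rack-side tile and the bottle on the other, all upright and released and within about 5 mm of centre, but no verdict came back.

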